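Bring the booth lights up on the touch dimmer

ROBOT

A 7-joint arm with a two-finger parallel gripper is mounted at the origin on a cart in front of the work surface, level with it; the furniture and walls round the work are solid. World frame = base frame: x ahead of the robot, y to its left, z up, the work surface at z = 0. Lengths are in m, angles in rad, forces in N, time in s.
With the tool pointing down it reaches from about 0.4 to 0.85 m from the base axis. Payload 10.4 kg.
Tool frame: the origin (TCP) lies midway between the tips of the shut fingers; the grasp point (between the pads) lies 19 mm behind it (ctrl.grasp_offset is the distance from the TCP to the grasp point, in m); z points along the fingers, y is the direction in which the jaws open and shut (so a half turn about z gives the same grasp; the last joint's range is limited). The gripper opens to 87 mm and grips with 3 to 60 N. Pads are 19 mm wide; open, the fingers measure 117 mm over their backs; the gripper's body (75 mm by 190 mm) begins 51 mm behind the grasp point.
Start: joints at [1.179, 0.332, -0.065, 1.46, 0.022, 1.35, -0.088], TCP at [0.225, -0.583, 0.185] pointing down, gripper open.
Joint ranges: [-2.6, 2.6], [-0.5, 2.12], [-1.47, 1.34], [0.16, 2.42], [-1.27, 4.41], [0.06, 2.06], [-2.6, 2.6]. Speed limits (rad/s): [2.22, 2.22, 2.79, 2.79, 3.14, 3.14, 3.14].

INTERFACE

Orientations are given as a rotation vector (axis times angle).
In Python, from cell import readout, imaging, ctrl gives the robot as it stands. The module is installed in compiled form; this text tells all that it offers.
- The arm moves only by the tool step_arm, never from a script. Its argument "moves" is a list that holds one entry, the list of rows, each a list of 5 numbers: the finger opening in cm, from 0 to 8.7, then the shift along the tool's x, y, z in cm, then the turn about the tool's z in degrees. In form: [[[jaw, tx, ty, tz, spin], ...]]. A call has 1 to 20 rows; each row shifts and turns the commanded pose from where the row before left it, along the tool's axes as they then stand; what a row does not reach is not made up. A row lasts 1/8 s, in which the tool goes at most 62.5 mm and 10.7 degrees, less where a joint would pass 70% of its speed; a pose out of reach is approached as far as the arm can. A call with a gripper value outside its range is refused whole. The fingers move at their own pace and stop on an object; the grip force is fixed at half the most. Time passes only in rows, so rows that do not move let the fingers close. It gives the time, the measured TCP pose, the force and the opening at its end, in the units of the state.
- readout.state(): the state, without advancing time (a new reading comes with each control period).
- imaging.read_camera(name): name is "scene" or "top"; returns the picture (420x560x3 uint8, red, green, blue); there is no depth.
- imaging.camera_params(name): a dict with "camera_matrix" (3x3 intrinsics, pixels), "distortion" ([k1, k2, p1, p2, k3] as OpenCV has them; the pictures are not rectified), "R" (3x3) and "t" (3): a world point X has camera coordinates R X + t. Camera axes: x right, y down, z forward; pixel columns grow to the right and rows downward; lengths in m; the calibration is good to about 2 mm. A picture is of the moment at which its call begins. camera_params takes no time and is no camera call.
- ctrl.sign_off(): hands the job in, once; it reports no verdict.
The state is a dict: "time": time; "joints": joint angles; "dq": joint speeds; "effort": joint torques, N m; "tool_pos": TCP position; "tool_rot": TCP orientation; "force": force on the tool from outside, world axes, zero at the start; "ft_torque": the same for the moment, N m; "gripper_width": opening from 0.0 (shut) to 1.0 (fully open).
Only numpy, scipy, OpenCV 4.12 (cv2) and the standard library are available. Lean on these libraries where they do the work, as an engineer would, in place of code of your own. Each camera call takes 0.05 s, during which the arm holds its last target.

TASK

Bring the booth lights up to full on the arc-shaped dimmer: set the fingertips on the smallest, darkest dot of its curved touch strip and run them along the strip, over every dot in turn, to the largest, brightest one, pressing lightly all the way and not lifting off in between. Finish with the fingertips still pressing gently on the brightest dot: the program ends while holding there. Leave the things around it where they are.

Things in the scene. Friction and masses are not known exactly. Their poses are not given: they have to be found in the camera images.
- dimmer: light control fixed to the desk: light grey arch-shaped housing, 12 mm high, 56 mm wide, hollow side to its -x (about towards the robot). A dark touch strip (32 mm wide, flat top 26 mm above the desk) runs along its middle; the centre line is an arc of radius 130 mm over 110 degrees about x = -100 mm, y = 0 of this frame. Origin on the desk inside the arch's middle, +y to the dim end
- dot1 (a point): smallest and darkest brown dot, at the dim end of the strip (the dimmer's +y end, the robot's left): a smooth low dome 16 mm across and 1.5 mm high, fixed on the touch strip (solid strip_c16); this point is the highest point of the dome, on the strip's centre line; the dots lie 62 mm apart along the arc
- dot2 (a point): second dot, brown: a smooth low dome 18 mm across and 1.5 mm high, fixed on the touch strip (solid strip_c17); this point is the highest point of the dome, on the strip's centre line
- dot3 (a point): third dot, ochre, at the top of the arch: a smooth low dome 20 mm across and 1.5 mm high, fixed on the touch strip (solid strip_c18); this point is the highest point of the dome, on the strip's centre line
- dot4 (a point): fourth dot, amber: a smooth low dome 22 mm across and 1.5 mm high, fixed on the touch strip (solid strip_c19); this point is the highest point of the dome, on the strip's centre line
- dot5 (a point): largest and brightest yellow dot, at the bright end of the strip (the dimmer's -y end, the robot's right): a smooth low dome 24 mm across and 1.5 mm high, fixed on the touch strip (solid strip_c20); this point is the highest point of the dome, on the strip's centre line
- strip (a joint): how far the whole touch strip is pressed down, m: 0 at rest, 0.009 at its stop. It is one rigid piece on springs and sinks straight down, dots included, wherever it is pressed: about 0.9 N per mm after 0.5 N to start, hard at the stop
- coin_roll: upright paper-wrapped roll of coins, brown with a red band, 26 mm across, 52 mm tall; origin at the centre of its underside; loose bystander standing in the hollow of the curve
- date_stamp: self-inking hand stamp with a red grip, 30x46 mm, 74 mm tall, upright; origin at the centre of its underside; loose bystander standing in the hollow of the curve
- ticket_bundle: banded block of turquoise tickets, 93x90x48 mm; origin at the centre of its underside; loose bystander
- marker: red and white marker pen lying down, 17x135x16 mm; origin at the centre of its underside; loose bystander
- stub_pad: small pale green pad, 23x78x13 mm; origin at the centre of its underside; loose bystander
- shift_book: red ring-bound notebook lying flat, 210x152x15 mm; origin at the centre of its underside; loose bystander

How it is judged:
On the way, in this order (a step that is already met when the one before it is completed fails the run):
1. the fingertips press lightly on dot 1 (the dim end) (contact force between the fingers and strip_c16 above 0.3 N and value of joint strip above 0.0004 m), for 0.05 s.
2. the fingertips press lightly on dot 2 (on the way) (contact force between the fingers and strip_c17 above 0.3 N and value of joint strip above 0.0004 m), for 0.05 s.
3. the fingertips press lightly on dot 3 (on the way) (contact force between the fingers and strip_c18 above 0.3 N and value of joint strip above 0.0004 m), for 0.05 s.
4. the fingertips press lightly on dot 4 (on the way) (contact force between the fingers and strip_c19 above 0.3 N and value of joint strip above 0.0004 m), for 0.05 s.
5. the fingertips press lightly on dot 5 (the bright end) (contact force between the fingers and strip_c20 above 0.3 N and value of joint strip above 0.0004 m), for 0.05 s.
At the end, for the whole second after the job is handed in: the fingers press on the brightest dot (dot 5) with more than 0.3 N, the strip is down by more than 0.4 mm, and each loose bystander is within 15 mm of where it started (all of step 5 and distance of each of coin_roll, date_stamp, ticket_bundle, marker, stub_pad, shift_book from where it was at the start of the episode below 0.015 m); the arm keeps its last pose, push and grip.
It fails at once if the dimmer is pressed hard (over 20 N) (contact force between any of the fingers, the arm and dimmer above 20 N).
It fails at once if the fingertips are lifted off the strip on the way (strip released with the fingers about 10 to 40 mm above it, over the second, third or fourth dot) (value of joint strip below 0.0003 m and height (world z) of the grasp point between 0.056 and 0.085 m and (horizontal distance between the grasp point and dot2 below 0.033 m or horizontal distance between the grasp point and dot3 below 0.033 m or horizontal distance between the grasp point and dot4 below 0.033 m)).
It fails at once if a loose bystander is lifted, carried or pushed away (over 15 mm) (distance of any of coin_roll, date_stamp, ticket_bundle, marker, stub_pad, shift_book from where it was at the start of the episode above 0.015 m).
It also fails if it takes over 45 s, if anything falls off the work surface, if the arm or the gripper's body presses on something with over 40 N, if the wrist force passes 120 N, or if a joint passes its speed limit or range.

## Working session

There is one attempt and no reset: what is moved stays moved. The work goes in short steps, Python scripts to look and compute and a tool call to move; the robot and the scene stay as the last step left them, time stands still between calls to the robot, and variables do not carry over. Pictures are saved under pics/ and viewed, and the job is handed in when it is done.

Besides the shell and the picture viewer there is one more tool, called after "Emit:" by a JSON object that holds its "op" and its "data". step_arm: Moves the arm, as the interface text tells. Its arguments: {"type":"object","properties":{"moves":{"type":"array","items":{"type":"array","items":{"type":"array","items":{"type":"number"}}}}},"required":["moves"]}

```bash
mkdir -p pics
python3 - <<'E'
from cell import readout, imaging, ctrl
import cv2, numpy as np
for n in ("scene","top"):
    im=imaging.read_camera(n); cv2.imwrite(f"pics/{n}0.png",im[:,:,::-1])
    p=imaging.camera_params(n); print(n,{k:np.round(np.array(v),4).tolist() for k,v in p.items()})
print(readout.state()); print(ctrl.grasp_offset)
E
```

```text
scene {'camera_matrix': [[444.0079, 0.0, 281.6586], [0.0, 444.0079, 211.2675], [0.0, 0.0, 1.0]], 'distortion': [-0.0877, 0.0, 0.0, 0.0, 0.0], 'R': [[0.9828, 0.1837, 0.0166], [0.1536, -0.7657, -0.6246], [-0.102, 0.6164, -0.7808]], 't': [-0.5391, -0.0766, 1.4693]}
top {'camera_matrix': [[391.9095, 0.0, 271.6587], [0.0, 391.9095, 208.1286], [0.0, 0.0, 1.0]], 'distortion': [0.0279, 0.0, 0.0, 0.0, 0.0], 'R': [[-0.0342, -0.9994, -0.0058], [-0.9755, 0.0346, -0.2174], [0.2175, -0.0018, -0.9761]], 't': [-0.0312, 0.559, 0.965]}
{'time': 0.1, 'joints': array([ 1.17943853,  0.33279382, -0.06472046,  1.46085169,  0.02157929,
        1.34989716, -0.08847007]), 'dq': array([ 1.81017550e-05,  1.61544669e-03,  6.85220095e-04, -1.41875218e-03,
        1.38846029e-04, -3.89952390e-04,  7.26421835e-04]), 'effort': array([ 1.21168268e-03, -6.24544573e+01,  2.44512706e-02, -3.90720963e+01,
       -6.13888702e-02,  3.66471894e-02,  3.71595286e-05]), 'tool_pos': array([ 0.22515836, -0.58261424,  0.18434554]), 'tool_rot': array([-3.08711756e+00, -5.75840285e-01,  4.07623318e-04]), 'force': array([ 0.33997654,  0.27239811, -0.30520823]), 'ft_torque': array([-0.00016271, -0.01310075, -0.01310879]), 'gripper_width': 1.0003009990201734}
0.0187
```

View pics/scene0.png

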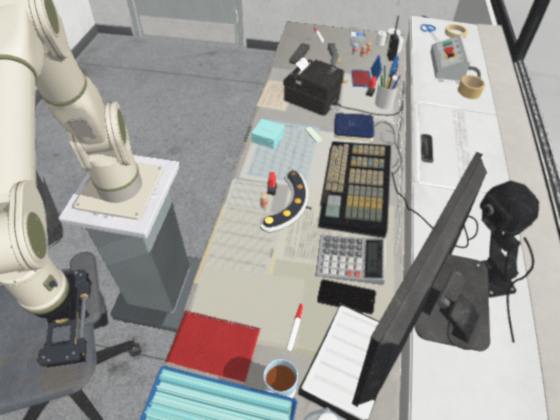

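View pics/top0.png

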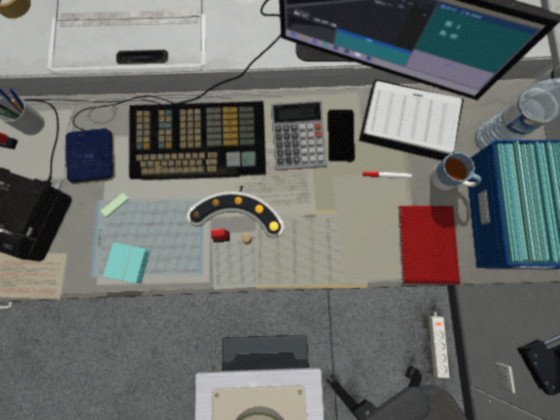

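Run:
```python
import cv2
t=cv2.imread("pics/top0.png")[180:260,175:305]; cv2.imwrite("pics/topc.png",cv2.resize(t,None,fx=6,fy=6,interpolation=cv2.INTER_CUBIC))
t=cv2.imread("pics/scene0.png")[155:245,240:340]; cv2.imwrite("pics/scenec.png",cv2.resize(t,None,fx=6,fy=6,interpolation=cv2.INTER_CUBIC))
```

```text
(no output)
```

View pics/topc.png

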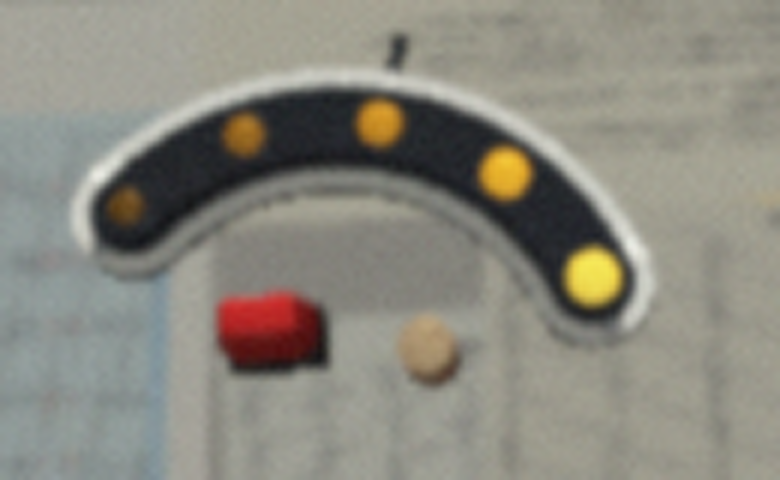

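View pics/scenec.png

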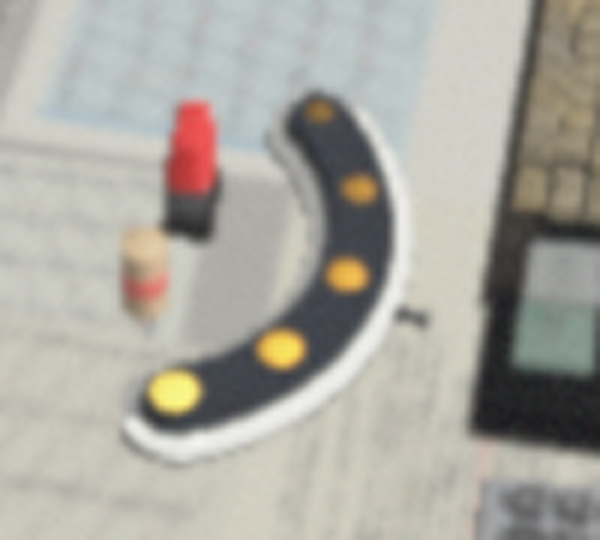

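The dots are clear in both crops: top crop (125,206), (245,135), (380,124), (505,174), (594,277), and scene crop (320,111), (360,188), (347,275), (282,350), (175,392). The stamp and coin roll stand in the hollow. Next I'll fit the dimmer's pose to both views.

```bash
cat > h.py <<'E'
from cell import readout, imaging, ctrl
import cv2, numpy as np
from scipy.optimize import least_squares
from scipy.spatial.transform import Rotation as Ro
P={n:imaging.camera_params(n) for n in("scene","top")}
def proj(n,X):
    p=P[n]; r,_=cv2.Rodrigues(np.array(p["R"])); return cv2.projectPoints(np.array(X,float).reshape(-1,1,3),r,np.array(p["t"]),np.array(p["camera_matrix"]),np.array(p["distortion"]))[0].reshape(-1,2)
def plane(n,uv,z):
    p=P[n]; u=cv2.undistortPoints(np.array(uv,float).reshape(-1,1,2),np.array(p["camera_matrix"]),np.array(p["distortion"])).reshape(-1,2)
    R=np.array(p["R"]);c=-R.T@np.array(p["t"]); d=np.c_[u,np.ones(len(u))]@R
    return c+d*((z-c[2])/d[:,2])[:,None]
E
python3 - <<'E'
from h import *
top=(np.array([(125,206),(245,135),(380,124),(505,174),(594,277)])+.5)/6-.5+[175,180]
sc=(np.array([(320,111),(360,188),(347,275),(282,350),(175,392)])+.5)/6-.5+[240,155]
a=np.array([2,1,0,-1,-2])*.062/.13
L=np.c_[-.1+.13*np.cos(a),.13*np.sin(a),np.full(5,.0275)]
def W(q): return L@Ro.from_euler('z',q[2]).as_matrix().T+[q[0],q[1],0]
for use in(("top",top),),(("scene",sc),),(("top",top),("scene",sc)):
    s=least_squares(lambda q:np.concatenate([(proj(n,W(q))-m).ravel() for n,m in use]),[.6,0,0])
    print(np.round(s.x,4),np.abs(s.fun).max()); 
print(np.round(W(s.x),4)); print('center',W(s.x)[2])
print(np.round(plane("top",top,.0275),4)); print(np.round(plane("scene",sc,.0275),4))
M=(np.array([(270,330),(428,345)])+.5)/6-.5+[175,180]
print("stamp/coin tops",plane("top",M[:1],.074),plane("top",M[1:],.052))
st=readout.state(); print(Ro.from_rotvec(st['tool_rot']).as_matrix().round(4))
E
```

```text
[ 0.5609  0.0459 -0.1879] 0.29893528912441525
[ 0.562   0.0469 -0.1859] 0.25932836835028183
[ 0.5614  0.0462 -0.187 ] 0.3897980487642769
[[ 0.5568  0.155   0.0275]
 [ 0.5877  0.102   0.0275]
 [ 0.5909  0.0407  0.0275]
 [ 0.5655 -0.0153  0.0275]
 [ 0.5173 -0.0533  0.0275]]
center [0.59087263 0.04067226 0.0275    ]
[[ 0.5564  0.1555  0.0275]
 [ 0.5874  0.1015  0.0275]
 [ 0.5904  0.0403  0.0275]
 [ 0.5651 -0.0157  0.0275]
 [ 0.5166 -0.0542  0.0275]]
[[ 0.5572  0.1565  0.0275]
 [ 0.5883  0.1039  0.0275]
 [ 0.5914  0.0413  0.0275]
 [ 0.5665 -0.0155  0.0275]
 [ 0.5177 -0.0533  0.0275]]
stamp/coin tops [[0.49046833 0.08440751 0.074     ]] [[0.4849502  0.01894412 0.052     ]]
[[ 9.328e-01  3.605e-01 -5.000e-04]
 [ 3.605e-01 -9.328e-01  1.200e-03]
 [-0.000e+00 -1.300e-03 -1.000e+00]]
```

Emit:
{"op": "step_arm", "data": {"moves": [[[0, 2.8, -2.8, 0, 0], [0, 2.8, -2.8, 0, 0], [0, 2.8, -2.8, 0, 0], [0, 2.8, -2.8, 0, 0], [0, 2.8, -2.8, 0, 0], [0, 2.8, -2.8, 0, 0], [0, 2.8, -2.8, 0, 0], [0, 2.8, -2.8, 0, 0], [0, 2.8, -2.8, 0, 0], [0, 2.8, -2.8, 0, 0]]]}}

```text
time: 1.35
tool_pos: [0.3858, -0.2196, 0.1849]
tool_rot: [3.088, 0.576, -0.0]
force: [0.8, -0.8, 0.1]
gripper_width: 0.022
```

```bash
python3 -c "
from h import *
s=readout.state();print(s['tool_pos'],s['joints'].round(3),s['force'],s['gripper_width']);print(Ro.from_rotvec(s['tool_rot']).as_matrix().round(4))"
```

```text
[ 0.3857648  -0.21957036  0.1848808 ] [ 0.82  -0.051 -0.389  1.892 -0.02   1.297 -0.765] [ 0.83540306 -0.75831206  0.07799121] 0.022124797927079942
[[ 9.328e-01  3.605e-01 -3.000e-04]
 [ 3.605e-01 -9.328e-01 -1.000e-04]
 [-3.000e-04 -0.000e+00 -1.000e+00]]
```

Emit:
{"op": "step_arm", "data": {"moves": [[[0, 0, 0, 0, 7], [0, 0, 0, 0, 7], [0, 0, 0, 0, 7.1], [0, 1.43, -3.13, 0, 0], [0, 1.43, -3.13, 0, 0], [0, 1.43, -3.13, 0, 0], [0, 1.43, -3.13, 0, 0], [0, 1.43, -3.13, 0, 0], [0, 1.43, -3.13, 0, 0], [0, 1.43, -3.13, 0, 0], [0, 1.43, -3.13, 0, 0], [0, 1.43, -3.13, 0, 0], [0, 1.43, -3.13, 0, 0], [0, 1.43, -3.13, 0, 0], [0, 1.43, -3.13, 0, 0], [0, 0, 0, 0, 0], [0, 0, 0, 0, 0]]]}}

```text
time: 3.48
tool_pos: [0.5567, 0.1542, 0.1846]
tool_rot: [3.141, 0.001, -0.001]
force: [-0.2, 0.2, -0.1]
gripper_width: 0.004
```

```bash
python3 -c "
from h import *
s=readout.state();print(s['tool_pos'],s['joints'].round(3),s['force'],s['gripper_width']);print(Ro.from_rotvec(s['tool_rot']).as_matrix().round(4))
im=imaging.read_camera('top');cv2.imwrite('pics/top1.png',cv2.resize(im[170:270,165:315,::-1],None,fx=5,fy=5))"
```

```text
[0.5567184  0.15422182 0.18460477] [ 0.277  0.319 -0.766  1.558  0.225  1.356 -2.083] [-0.22148311  0.23451447 -0.12598756] 0.0038490130851298486
[[ 1.e+00  3.e-04 -8.e-04]
 [ 3.e-04 -1.e+00 -5.e-04]
 [-8.e-04  5.e-04 -1.e+00]]
```

View pics/top1.png

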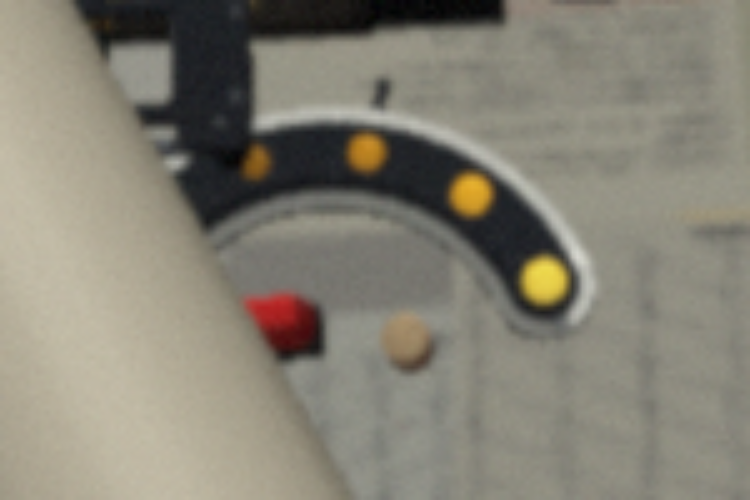

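The gripper is shut and above dot 1, tool axes aligned with the world, and all bystanders look undisturbed. I'll descend in steps.

Emit:
{"op": "step_arm", "data": {"moves": [[[0, 0, -0.08, 2, 0], [0, 0, 0, 2, 0], [0, 0, 0, 2, 0], [0, 0, 0, 2, 0], [0, 0, 0, 2, 0], [0, 0, 0, 2, 0], [0, 0, 0, 1.6, 0], [0, 0, 0, 0.9, 0], [0, 0, 0, 0, 0], [0, 0, 0, 0, 0]]]}}

```text
time: 4.78
tool_pos: [0.5575, 0.1558, 0.0407]
tool_rot: [-3.141, -0.001, -0.002]
force: [-0.2, -0.3, 0.1]
gripper_width: 0.006
```

Emit:
{"op": "step_arm", "data": {"moves": [[[0, 0, 0, 0.5, 0], [0, 0, 0, 0.3, 0], [0, 0, 0, 0.1, 0], [0, 0, 0, 0, 0], [0, 0, 0, 0, 0]]]}}

```text
time: 5.4
tool_pos: [0.5571, 0.1556, 0.0312]
tool_rot: [3.142, 0.001, 0.0]
force: [0.0, 0.2, -0.1]
gripper_width: 0.0
```

Emit:
{"op": "step_arm", "data": {"moves": [[[0, 0, 0, 0.2, 0], [0, 0, 0, 0.2, 0], [0, 0, 0, 0.2, 0], [0, 0, 0, 0.2, 0], [0, 0, 0, 0, 0], [0, 0, 0, 0, 0]]]}}

```text
time: 6.15
tool_pos: [0.557, 0.1556, 0.0231]
tool_rot: [3.141, 0.001, 0.0]
force: [0.2, -1.2, -0.2]
gripper_width: -0.0
```

```bash
python3 -c "
from h import *
s=readout.state();print(s['tool_pos'],s['joints'].round(3),s['force'],s['ft_torque'])
im=imaging.read_camera('scene');cv2.imwrite('pics/s2.png',cv2.resize(im[120:245,220:360,::-1],None,fx=5,fy=4.8))"
```

```text
[0.55697842 0.15557774 0.02305288] [ 0.226  0.474 -0.713  1.734  0.349  1.064 -2.175] [ 0.15546475 -1.17124945 -0.20633211] [ 0.03298548  0.03258015 -0.0266615 ]
```

View pics/s2.png

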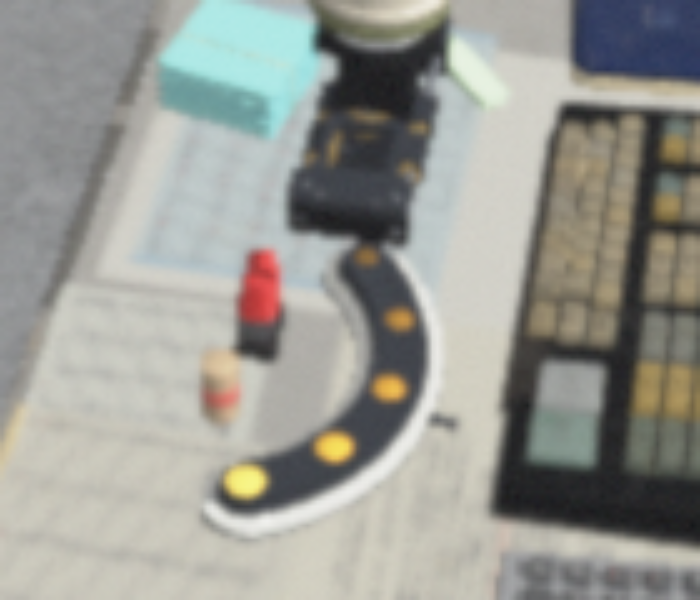

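```bash
python3 -c "
from h import *
s=readout.state()
for n in P:
  print(n,-np.array(P[n]['R']).T@P[n]['t'])
  X=np.array([[.5568,.155,.0275],s['tool_pos'],s['tool_pos']+[0,0,.07],s['tool_pos']+[0,0,.2]])
  print(proj(n,X))
print('crop',(proj('scene',X)-[220,120])*[5,4.8])
im=imaging.read_camera('scene');cv2.imwrite('pics/s3.png',im[:,:,::-1])
im=imaging.read_camera('top');cv2.imwrite('pics/t3.png',cv2.resize(im[150:270,145:305,::-1],None,fx=5,fy=5))"
```

```text
scene [ 0.69152502 -0.86530728  1.10827666]
[[292.72705952 173.3853479 ]
 [292.77938194 174.16647477]
 [293.55412591 159.27284545]
 [295.1497562  128.48573056]]
top [ 0.33433761 -0.04874002  1.06322507]
[[195.61956531 213.78213592]
 [195.70814638 214.03545971]
 [190.32150343 208.43923299]
 [178.05463775 195.70195003]]
crop [[363.63529762 256.24966992]
 [363.89690969 259.9990789 ]
 [367.77062955 188.50965816]
 [375.74878099  40.7315067 ]]
```

View pics/s3.png

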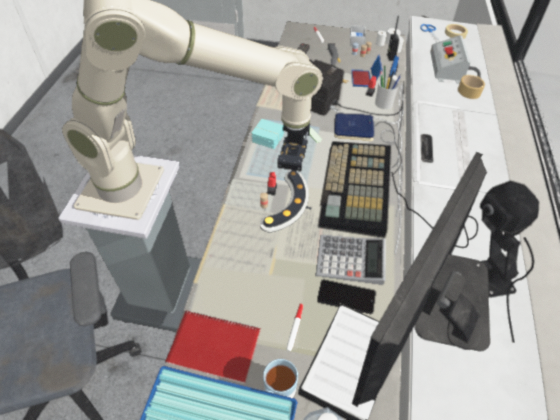

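View pics/t3.png

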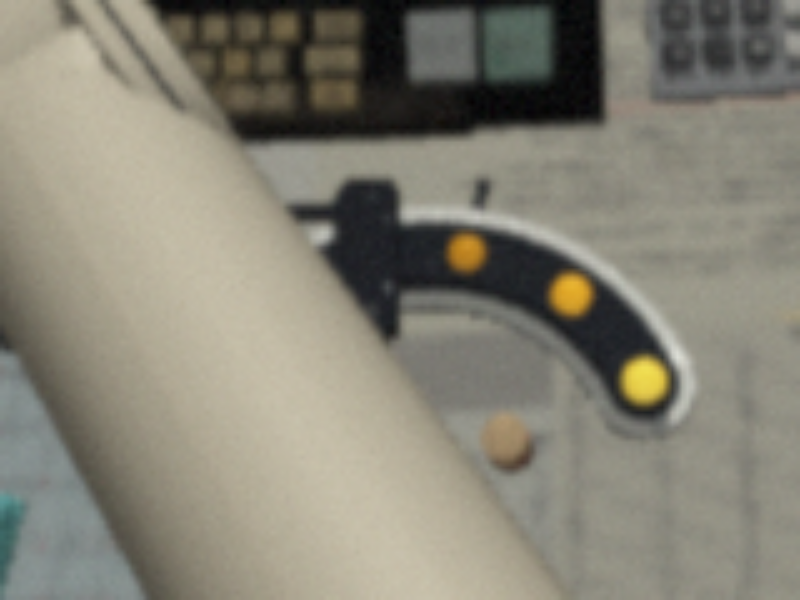

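```bash
python3 -c "
from h import *
im=cv2.imread('pics/s3.png');cv2.imwrite('pics/s3c.png',cv2.resize(im[130:195,262:328],None,fx=9,fy=9,interpolation=cv2.INTER_CUBIC))
s=readout.state();p=s['tool_pos']
for d in [(0,0,0),(.01,-.015,0),(-.01,-.015,0),(.01,-.015,.07),(-.01,-.015,.07),(.0375,-.095,.07),(-.0375,-.095,.07),(.095,-.0375,.07),(-.095,-.0375,.07)]:
  print(d,(proj('scene',p+np.array(d))-[262,130])[0]*9)
print(s['force'],s['tool_pos'])
"
```

```text
(0, 0, 0) [276.96680395 397.46126633]
(0.01, -0.015, 0) [296.7564524  430.25227983]
(-0.01, -0.015, 0) [243.62416267 422.37865584]
(0.01, -0.015, 0.07) [304.53077983 296.44675567]
(-0.01, -0.015, 0.07) [249.38311749 288.46687705]
(0.0375, -0.095, 0.07) [345.32472697 470.10827531]
(-0.0375, -0.095, 0.07) [131.19382886 438.21792248]
(0.095, -0.0375, 0.07) [532.43179405 375.72570572]
(-0.095, -0.0375, 0.07) [  3.59627744 298.58967889]
[-0.10683773  0.34181134  0.16189789] [0.55701259 0.1556269  0.02311763]
```

View pics/s3c.png

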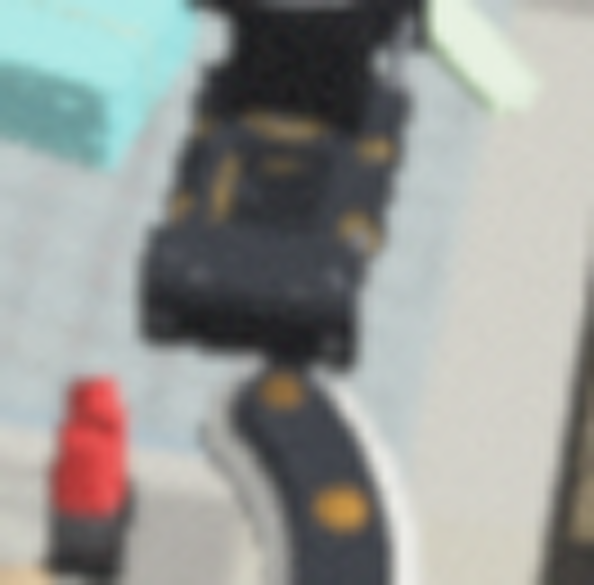

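```bash
python3 -c "
from h import *
# body end edge: top pic crop corners, scene crop corners -> triangulate
top=np.array([[399,190],[399,335]])/5+[145,150]
sc=np.array([[355,365],[145,335]])/9+[262,130]
sc2=np.array([[370,290],[150,230]])/9+[262,130]
for z in (.06,.09,.1,.11,.12,.13,.15,.17,.2): print(z,plane('top',top,z)[:,:2].round(3).tolist(),plane('scene',sc,z)[:,:2].round(3).tolist(),plane('scene',sc2,z)[:,:2].round(3).tolist())
"
```

```text
0.06 [[0.617, 0.072], [0.539, 0.072]] [[0.587, 0.143], [0.509, 0.142]] [[0.586, 0.182], [0.501, 0.196]]
0.09 [[0.609, 0.068], [0.532, 0.069]] [[0.59, 0.114], [0.514, 0.113]] [[0.589, 0.152], [0.506, 0.166]]
0.1 [[0.606, 0.067], [0.53, 0.068]] [[0.591, 0.104], [0.516, 0.104]] [[0.59, 0.142], [0.508, 0.156]]
0.11 [[0.603, 0.066], [0.528, 0.066]] [[0.592, 0.095], [0.518, 0.094]] [[0.591, 0.132], [0.51, 0.146]]
0.12 [[0.6, 0.065], [0.526, 0.065]] [[0.593, 0.085], [0.519, 0.085]] [[0.592, 0.122], [0.511, 0.136]]
0.13 [[0.597, 0.063], [0.524, 0.064]] [[0.594, 0.075], [0.521, 0.075]] [[0.593, 0.112], [0.513, 0.125]]
0.15 [[0.592, 0.061], [0.52, 0.062]] [[0.596, 0.056], [0.525, 0.056]] [[0.595, 0.092], [0.517, 0.105]]
0.17 [[0.586, 0.059], [0.516, 0.059]] [[0.598, 0.037], [0.528, 0.037]] [[0.597, 0.072], [0.521, 0.085]]
0.2 [[0.578, 0.055], [0.51, 0.056]] [[0.601, 0.008], [0.533, 0.008]] [[0.6, 0.042], [0.526, 0.055]]
```

The pictures disagree with the reported height. The body's lower edge triangulates to z of about 0.144, where 0.093 is expected, dot 1 is still visible, and there is no force. So the fingertips seem to be about 50 mm above where the state puts them. I'll go down in small steps, watching the force and the picture.

Emit:
{"op": "step_arm", "data": {"moves": [[[0, 0, 0, 0.2, 0], [0, 0, 0, 0.2, 0], [0, 0, 0, 0, 0], [0, 0, 0, 0, 0]]]}}

```text
time: 6.8
tool_pos: [0.557, 0.1556, 0.019]
tool_rot: [3.142, 0.001, 0.0]
force: [-0.3, 0.5, 0.8]
gripper_width: 0.003
```

```bash
python3 -c "
from h import *
s=readout.state();print(s['tool_pos'],s['joints'].round(3),s['force'],s['ft_torque'])
im=imaging.read_camera('scene')[:,:,::-1];cv2.imwrite('pics/s4c.png',cv2.resize(im[130:195,262:328],None,fx=9,fy=9,interpolation=cv2.INTER_CUBIC))"
```

```text
[0.55696172 0.15564445 0.0190227 ] [ 0.224  0.479 -0.711  1.737  0.353  1.057 -2.177] [-0.27161022  0.50675662  0.76152181] [0.03976827 0.08743552 0.02485284]
```

View pics/s4c.png

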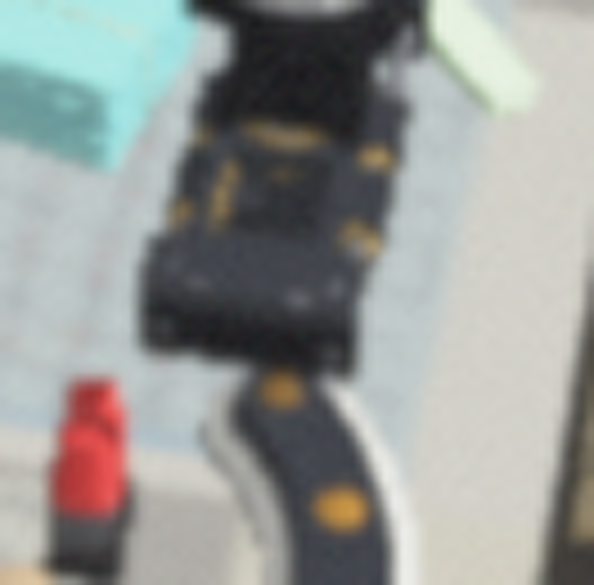

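Emit:
{"op": "step_arm", "data": {"moves": [[[0, 0, 0, 0.2, 0], [0, 0, 0, 0.3, 0], [0, 0, 0, 0, 0], [0, 0, 0, 0, 0]]]}}

```text
time: 7.35
tool_pos: [0.5569, 0.1556, 0.014]
tool_rot: [3.142, 0.001, -0.0]
force: [1.0, -0.4, -0.4]
gripper_width: 0.003
```

Emit:
{"op": "step_arm", "data": {"moves": [[[0, 0, 0, 0.2, 0], [0, 0, 0, 0.3, 0], [0, 0, 0, 0, 0], [0, 0, 0, 0, 0]]]}}

```text
time: 7.85
tool_pos: [0.557, 0.1556, 0.009]
tool_rot: [3.142, 0.001, 0.0]
force: [0.7, 0.6, -0.8]
gripper_width: 0.007
```

Emit:
{"op": "step_arm", "data": {"moves": [[[0, 0, 0, 0.2, 0], [0, 0, 0, 0.3, 0], [0, 0, 0, 0, 0], [0, 0, 0, 0, 0]]]}}

```text
time: 8.35
tool_pos: [0.557, 0.1556, 0.004]
tool_rot: [3.142, 0.001, 0.0]
force: [1.0, -0.3, -0.3]
gripper_width: 0.008
```

```bash
python3 -c "
from h import *
s=readout.state();print(s['tool_pos'],s['joints'].round(3),s['force'],s['ft_torque'])
im=imaging.read_camera('scene')[:,:,::-1];cv2.imwrite('pics/s5c.png',cv2.resize(im[130:195,262:328],None,fx=9,fy=9,interpolation=cv2.INTER_CUBIC))"
```

```text
[0.55697217 0.15561833 0.00401694] [ 0.216  0.499 -0.702  1.747  0.368  1.032 -2.188] [ 0.98953516 -0.25765809 -0.28701335] [-0.02393934 -0.00769577  0.00903421]
```

View pics/s5c.png

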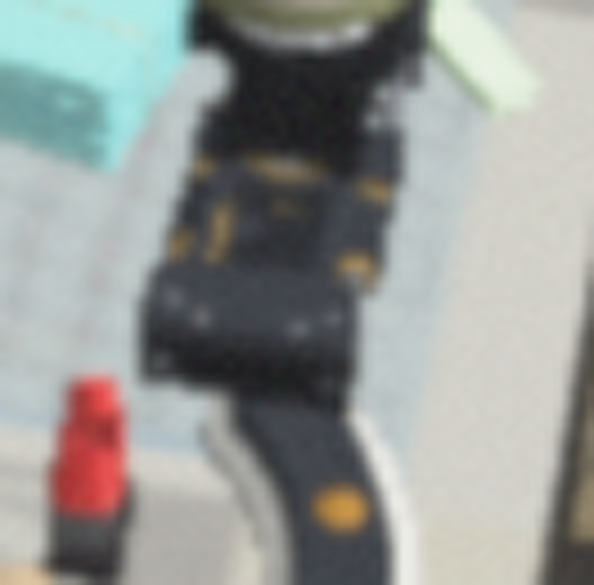

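Emit:
{"op": "step_arm", "data": {"moves": [[[0, 0, 0, 0.2, 0], [0, 0, 0, 0.3, 0], [0, 0, 0, 0, 0], [0, 0, 0, 0, 0]]]}}

```text
time: 8.9
tool_pos: [0.5569, 0.1556, -0.001]
tool_rot: [3.141, 0.001, -0.0]
force: [0.1, -0.4, -0.3]
gripper_width: 0.007
```

Emit:
{"op": "step_arm", "data": {"moves": [[[0, 0, 0, 0.2, 0], [0, 0, 0, 0.3, 0], [0, 0, 0, 0, 0], [0, 0, 0, 0, 0]]]}}

```text
time: 9.4
tool_pos: [0.557, 0.1556, -0.006]
tool_rot: [3.142, 0.001, 0.0]
force: [0.4, 0.5, 0.3]
gripper_width: 0.0
```

Emit:
{"op": "step_arm", "data": {"moves": [[[0, 0, 0, 0.2, 0], [0, 0, 0, 0.3, 0], [0, 0, 0, 0, 0], [0, 0, 0, 0, 0]]]}}

```text
time: 9.9
tool_pos: [0.5571, 0.1556, -0.0109]
tool_rot: [3.142, 0.001, 0.0]
force: [0.5, -0.7, 1.8]
gripper_width: 0.008
```

```bash
python3 -c "
from h import *
s=readout.state();print(s['tool_pos'],s['joints'].round(3),s['force'],s['ft_torque'])
im=imaging.read_camera('scene')[:,:,::-1];cv2.imwrite('pics/s6c.png',cv2.resize(im[130:195,262:328],None,fx=9,fy=9,interpolation=cv2.INTER_CUBIC))
im=imaging.read_camera('top');cv2.imwrite('pics/t6.png',cv2.resize(im[150:270,145:305,::-1],None,fx=5,fy=5))"
```

```text
[ 0.55707295  0.15561021 -0.01085937] [ 0.208  0.518 -0.692  1.756  0.384  1.007 -2.199] [ 0.54144845 -0.72716075  1.78415577] [ 0.03992408 -0.03568465  0.03319433]
```

View pics/s6c.png

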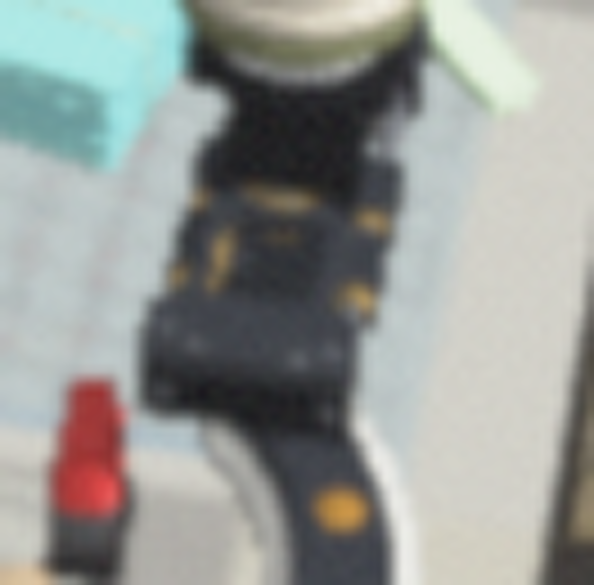

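View pics/t6.png

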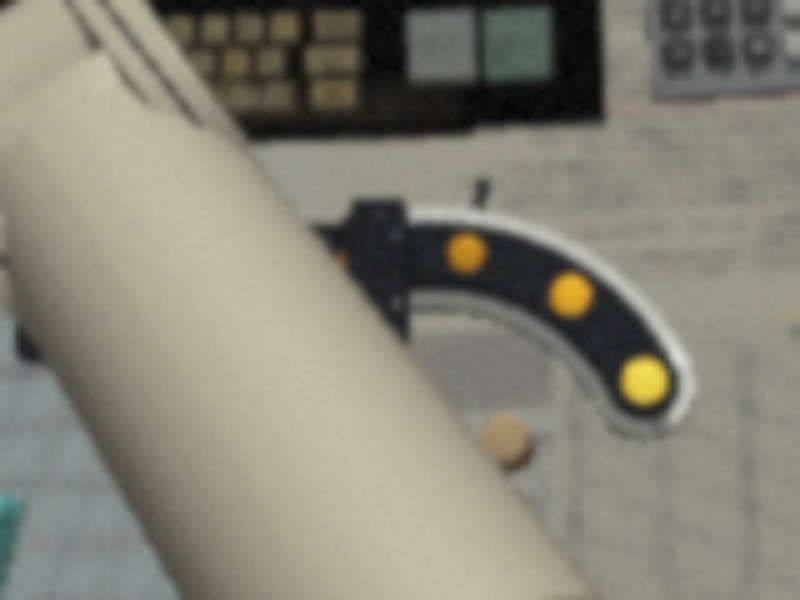

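```bash
cat >> h.py <<'E'
def avgF(k=8):
    F=[]
    for _ in range(k):
        imaging.read_camera('top'); s=readout.state(); F.append(np.r_[s['force'],s['ft_torque'],s['tool_pos']])
    F=np.array(F); print('F',F.mean(0)[:3].round(2),'sd',F.std(0)[:3].round(2),'T',F.mean(0)[3:6].round(3),'pos',F.mean(0)[6:].round(4),'t',s['time'])
E
python3 -c "
from h import *
avgF()"
```

```text
F [ 0.54 -0.2   1.35] sd [0.5  0.37 0.42] T [ 0.053 -0.079 -0.008] pos [ 0.5571  0.1556 -0.0109] t 10.4
```

Emit:
{"op": "step_arm", "data": {"moves": [[[0, 0, 0, 0.1, 0], [0, 0, 0, 0.1, 0], [0, 0, 0, 0, 0], [0, 0, 0, 0, 0]]]}}

```text
time: 10.9
tool_pos: [0.5571, 0.1557, -0.0129]
tool_rot: [-3.142, -0.001, -0.0]
force: [0.7, 0.1, 2.2]
gripper_width: 0.0
```

```bash
python3 -c "
from h import *
avgF()"
```

```text
F [0.55 0.25 3.34] sd [0.32 0.26 0.36] T [ 0.049 -0.136 -0.003] pos [ 0.5571  0.1556 -0.0129] t 11.3
```

```bash
python3 -c "
from h import *
a=cv2.imread('pics/s3.png');a0=cv2.imread('pics/scene0.png')
b=np.mean([imaging.read_camera('scene')[:,:,::-1].astype(float) for _ in range(4)],0)
def dots(im):
  im=im.astype(float); out=[]
  for u,v in ((299.5,186),(297.5,200.5),(286.7,213),(269,220)):
    u0,v0=int(u)-7,int(v)-7; w=im[v0:v0+15,u0:u0+15]; w=np.clip(w[:,:,2]-w[:,:,0]-40,0,None)
    yy,xx=np.mgrid[:15,:15]; out.append((u0+(w*xx).sum()/w.sum(),v0+(w*yy).sum()/w.sum()))
  return np.array(out)
print(dots(a0).round(2).tolist());print((dots(a)-dots(a0)).round(2).tolist());print((dots(b)-dots(a0)).round(2).tolist())
print(proj('scene',[[.59,.04,.0275],[.59,.04,.0245]]))
cv2.imwrite('pics/s7c.png',cv2.resize(b[130:195,262:328].astype(np.uint8),None,fx=9,fy=9,interpolation=cv2.INTER_CUBIC))
avgF(4)"
```

```text
[[299.61, 186.08], [297.48, 200.39], [286.47, 212.7], [268.61, 219.79]]
[[0.01, -0.01], [-0.01, 0.0], [-0.0, -0.0], [-0.01, -0.0]]
[[-0.15, 0.55], [0.02, 0.59], [0.01, 0.55], [0.02, 0.6]]
[[296.93285939 200.65488774]
 [296.89205817 201.26043015]]
F [0.63 0.24 3.27] sd [0.46 0.72 0.55] T [ 0.095 -0.188  0.013] pos [ 0.557   0.1556 -0.0129] t 11.7
```

Contact is confirmed. All the dots sank about 0.6 px in the scene view, roughly 3 mm of strip travel, and Fz is 3.3 N, which matches the spring. So reported z is about 37 mm too low, and I'll steer height by force. Next, the arc increments.

```bash
python3 -c "
from h import *
x,y,th=.5614,.0462,-.187
a=np.linspace(.9538,-.9538,25)
L=np.c_[-.1+.13*np.cos(a),.13*np.sin(a)]
R=np.array([[np.cos(th),-np.sin(th)],[np.sin(th),np.cos(th)]]);Wp=L@R.T+[x,y]
d=np.diff(Wp,axis=0)*100
for i in range(24): print(i+1,'tx %.2f ty %.2f'%(d[i,0],-d[i,1]),Wp[i+1].round(4), 'dot' if (i+1)%6==0 else '')
"
```

```text
1 tx 0.69 ty 0.77 [0.5636 0.1473] 
2 tx 0.62 ty 0.82 [0.5699 0.139 ] 
3 tx 0.56 ty 0.87 [0.5754 0.1303] 
4 tx 0.48 ty 0.91 [0.5803 0.1212] 
5 tx 0.41 ty 0.95 [0.5844 0.1117] 
6 tx 0.33 ty 0.98 [0.5877 0.102 ] dot
7 tx 0.26 ty 1.00 [0.5903 0.0919] 
8 tx 0.18 ty 1.02 [0.592  0.0818] 
9 tx 0.09 ty 1.03 [0.593  0.0715] 
10 tx 0.01 ty 1.03 [0.5931 0.0611] 
11 tx -0.07 ty 1.03 [0.5924 0.0508] 
12 tx -0.15 ty 1.02 [0.5909 0.0406] dot
13 tx -0.23 ty 1.01 [0.5886 0.0306] 
14 tx -0.31 ty 0.98 [0.5854 0.0207] 
15 tx -0.39 ty 0.96 [0.5816 0.0111] 
16 tx -0.46 ty 0.92 [0.5769 0.0019] 
17 tx -0.54 ty 0.88 [ 0.5716 -0.0069] 
18 tx -0.60 ty 0.84 [ 0.5655 -0.0153] dot
19 tx -0.67 ty 0.79 [ 0.5588 -0.0232] 
20 tx -0.73 ty 0.73 [ 0.5516 -0.0305] 
21 tx -0.78 ty 0.67 [ 0.5437 -0.0372] 
22 tx -0.84 ty 0.61 [ 0.5354 -0.0433] 
23 tx -0.88 ty 0.54 [ 0.5265 -0.0487] 
24 tx -0.92 ty 0.47 [ 0.5173 -0.0534] dot
```

Emit:
{"op": "step_arm", "data": {"moves": [[[0, 0, 0, 0.1, 0], [0, 0.35, 0.38, 0, 0], [0, 0.34, 0.39, 0, 0], [0, 0.31, 0.41, 0, 0], [0, 0.31, 0.41, 0, 0], [0, 0, 0, 0, 0]]]}}

```text
time: 12.45
tool_pos: [0.5707, 0.1386, -0.014]
tool_rot: [3.141, -0.001, 0.001]
force: [-0.3, -1.2, 3.5]
gripper_width: 0.011
```

```bash
python3 -c "
from h import *
avgF(4)"
```

```text
F [ 1.38 -2.08  3.22] sd [0.24 0.39 0.28] T [-0.397 -0.203 -0.018] pos [ 0.5706  0.1388 -0.0139] t 12.65
```

Emit:
{"op": "step_arm", "data": {"moves": [[[0, 0.28, 0.43, 0, 0], [0, 0.28, 0.44, 0, 0], [0, 0.24, 0.46, 0, 0], [0, 0.24, 0.45, 0, 0], [0, 0, 0, 0, 0]]]}}

```text
time: 13.28
tool_pos: [0.581, 0.1208, -0.014]
tool_rot: [3.141, -0.001, 0.001]
force: [1.7, -1.6, 3.1]
gripper_width: 0.005
```

```bash
python3 -c "
from h import *
avgF(4)"
```

```text
F [ 0.55 -1.89  2.81] sd [0.26 0.84 0.42] T [-0.391 -0.194  0.015] pos [ 0.5809  0.121  -0.0139] t 13.475
```

Emit:
{"op": "step_arm", "data": {"moves": [[[0, 0.2, 0.48, 0, 0], [0, 0.2, 0.47, 0, 0], [0, 0.17, 0.49, 0, 0], [0, 0.16, 0.49, 0, 0], [0, 0, 0, 0, 0]]]}}

```text
time: 14.1
tool_pos: [0.5882, 0.1015, -0.0139]
tool_rot: [3.141, -0.001, 0.001]
force: [-0.3, -1.8, 4.2]
gripper_width: 0.005
```

```bash
python3 -c "
from h import *
avgF(4)"
```

```text
F [ 1.15 -1.4   3.94] sd [0.42 0.9  0.34] T [-0.376 -0.193 -0.016] pos [ 0.5882  0.1016 -0.0139] t 14.3
```

Force rises to 3.9 N on dot 2, as expected. On to dot 3.

Emit:
{"op": "step_arm", "data": {"moves": [[[0, 0.13, 0.5, 0, 0], [0, 0.13, 0.5, 0, 0], [0, 0.09, 0.51, 0, 0], [0, 0.09, 0.51, 0, 0], [0, 0.05, 0.52, 0, 0], [0, 0.04, 0.51, 0, 0], [0, 0, 0, 0, 0]]]}}

```text
time: 15.18
tool_pos: [0.5933, 0.0709, -0.014]
tool_rot: [3.141, -0.001, 0.0]
force: [-0.3, -0.9, 3.9]
gripper_width: 0.006
```

Emit:
{"op": "step_arm", "data": {"moves": [[[0, 0, 0.52, 0, 0], [0, 0, 0.52, 0, 0], [0, -0.03, 0.51, 0, 0], [0, -0.04, 0.52, 0, 0], [0, -0.07, 0.51, 0, 0], [0, -0.08, 0.51, 0, 0], [0, 0, 0, 0, 0]]]}}

```text
time: 16.05
tool_pos: [0.5909, 0.04, -0.014]
tool_rot: [3.141, -0.001, -0.0]
force: [0.8, -0.4, 4.1]
gripper_width: 0.002
```

```bash
python3 -c "
from h import *
avgF(4)"
```

```text
F [ 0.   -2.09  3.83] sd [0.58 0.9  0.25] T [-0.431  0.012 -0.015] pos [ 0.5909  0.0401 -0.014 ] t 16.25
```

Emit:
{"op": "step_arm", "data": {"moves": [[[0, -0.12, 0.5, 0, 0], [0, -0.12, 0.5, 0, 0], [0, -0.16, 0.49, 0, 0], [0, -0.15, 0.49, 0, 0], [0, -0.2, 0.48, 0, 0], [0, -0.19, 0.48, 0, 0], [0, 0, 0, 0, 0]]]}}

```text
time: 17.12
tool_pos: [0.5812, 0.0107, -0.0141]
tool_rot: [3.141, -0.001, -0.001]
force: [-0.5, -1.2, 2.6]
gripper_width: 0.004
```

Emit:
{"op": "step_arm", "data": {"moves": [[[0, -0.23, 0.46, 0, 0], [0, -0.23, 0.46, 0, 0], [0, -0.27, 0.44, 0, 0], [0, -0.27, 0.44, 0, 0], [0, -0.3, 0.42, 0, 0], [0, -0.3, 0.42, 0, 0], [0, 0, 0, 0, 0]]]}}

```text
time: 18.0
tool_pos: [0.5651, -0.0155, -0.014]
tool_rot: [3.141, -0.0, -0.001]
force: [-0.8, -1.0, 4.6]
gripper_width: 0.007
```

```bash
python3 -c "
from h import *
avgF(4)
im=imaging.read_camera('top');cv2.imwrite('pics/t8.png',cv2.resize(im[150:270,145:305,::-1],None,fx=5,fy=5))"
```

```text
F [-0.46 -2.02  4.23] sd [0.48 0.75 0.27] T [-0.399  0.169  0.003] pos [ 0.5651 -0.0155 -0.0141] t 18.2
```

View pics/t8.png

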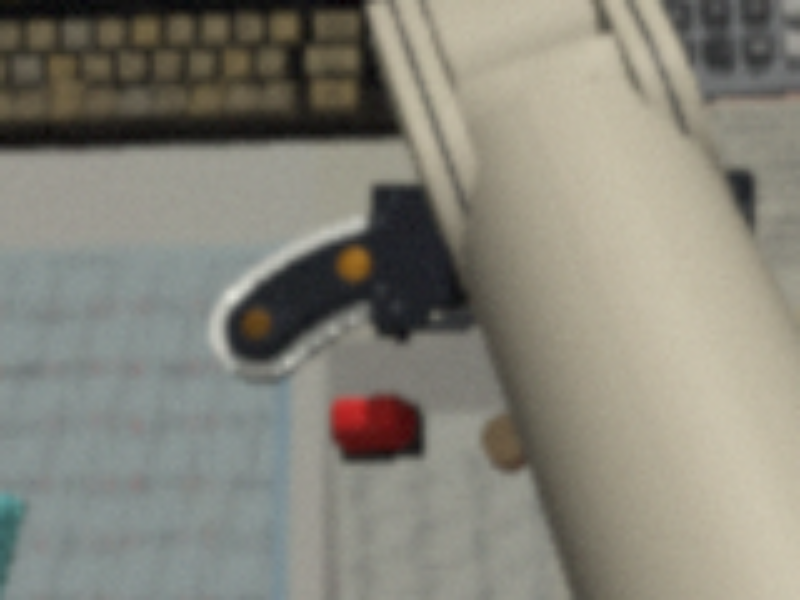

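The stamp and coin roll are unmoved, and Fz is 4.2 N on dot 4. Last stretch to dot 5.

Emit:
{"op": "step_arm", "data": {"moves": [[[0, -0.34, 0.4, 0, 0], [0, -0.33, 0.39, 0, 0], [0, -0.36, 0.37, 0, 0], [0, -0.36, 0.36, 0, 0], [0, -0.39, 0.34, 0, 0], [0, -0.39, 0.33, 0, 0], [0, 0, 0, 0, 0]]]}}

```text
time: 19.12
tool_pos: [0.5431, -0.0372, -0.0141]
tool_rot: [3.141, -0.0, -0.002]
force: [-1.1, -1.5, 3.7]
gripper_width: 0.008
```

Emit:
{"op": "step_arm", "data": {"moves": [[[0, -0.42, 0.31, 0, 0], [0, -0.42, 0.3, 0, 0], [0, -0.44, 0.27, 0, 0], [0, -0.44, 0.27, 0, 0], [0, -0.46, 0.24, 0, 0], [0, -0.46, 0.23, 0, 0], [0, 0, 0, 0, 0]]]}}

```text
time: 20.0
tool_pos: [0.5167, -0.0532, -0.0141]
tool_rot: [3.141, 0.0, -0.002]
force: [-0.5, -0.0, 4.5]
gripper_width: 0.005
```

```bash
python3 -c "
from h import *
avgF(6)
for n in P:
  im=imaging.read_camera(n);cv2.imwrite('pics/end_%s.png'%n,im[:,:,::-1])"
```

```text
F [-1.43 -1.13  3.97] sd [0.48 0.47 0.42] T [-0.258  0.362 -0.026] pos [ 0.5168 -0.0532 -0.0142] t 20.3
```

View pics/end_scene.png

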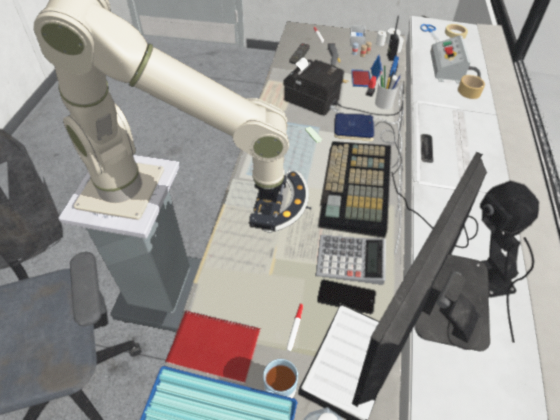

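View pics/end_top.png

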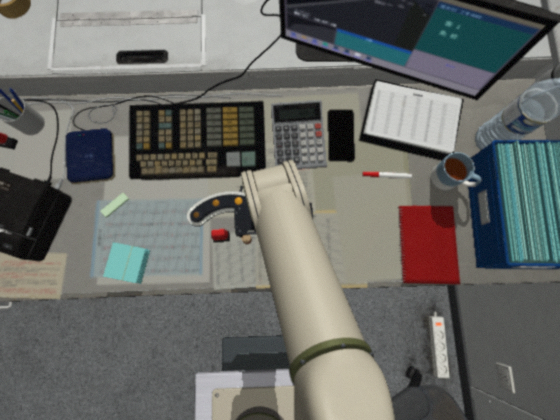

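The fingertips are on dot 5 with Fz about 4.0 N (about 2.8 N when last measured between dots), and the bystanders look unmoved in both views. Handing in.

```bash
python3 -c "
from h import *
print(ctrl.sign_off())"
```

```text
the job is handed in; nothing more can be done
None
```

I ran the shut fingertips along the strip from dot 1 to dot 5 in one unbroken press and handed the job in at about 20 s, still pressing on dot 5. The sign-off gives no verdict.

**Locating the dimmer:** I fitted its pose to all five dots in both cameras, and every dot matched to within 0.4 px.

**Pressing force:** Upward force averaged 3.3 N on dot 1, 3.9 N on dot 2, 3.8 N on dot 3, 4.2 N on dot 4 and 4.0 N on dot 5. Between the dots the readings ran from 2.6 to 3.9 N, so I saw no lift-off. The camera showed the strip down about 3 mm while I held dot 1.

**Disagreement:** The reported tool height does not match the scene. The fingertips touched dot 1 with the state at z of about −0.010, where +0.0275 was expected, so it reads about 37 mm too low. The pictures had suggested about 50 mm. I therefore set the height by force and the pictures.

**Not seen directly:** The fingertips were hidden behind the gripper in both views. Contact on each dot is inferred from the fitted positions and the force, not from sight.

**Bystanders:** All looked unmoved in the last pictures, judged by eye. The arm partly hid the coin roll and hid the stamp and tickets in the scene view.

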